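# Reset the side stop of a paper trimmer

## Task

Reset the paper trimmer's side stop: swing the black-handled lever of the jam nut about a quarter turn counter-clockwise (seen from above) to loosen it, turn the brass adjuster by its orange handle until its pointer points at the middle of the red magnet, then swing the nut's lever clockwise all the way back to its stop so that the setting is locked. Keep the pointer on the red magnet, and do not push around the mug, eraser, tape roll or glue jar.

Things in the scene. Friction and masses are not known exactly. Their poses are not given: they have to be found in the camera images.
- trimmer: Green paper trimmer, fixed to the desk; board 280 (x) x 410 (y, from -170 to +240) x 22 mm high. Origin on the desk below the common vertical axis of jam nut and adjuster; z up, x and y along the board's edges. The aluminium side stop (top 36 mm above the desk) lies at y = +145 mm; the adjuster moves it. Closed blade arm (top 59 mm above the desk) at y = +235 mm.
- axis (a point): Point on the common vertical axis of jam nut and adjuster, at the board's top (22 mm above the desk). A steel stud and the brass hub (radius 19 mm) on this axis rise to 82 mm above the desk.
- nut_post (a point): Top centre of the upright black handle: 14 mm diameter, 65 mm from the axis, 30 to 72 mm above the desk. It stands on the dark steel lever (12 mm wide, 28 to 36 mm above the desk) of the hexagon jam nut under the brass hub. The lever lies on the +x side of the axis: tight, it bears -0.9 rad (towards -y) from trimmer +x; fully loose, +0.85 rad.
- nut (a joint): Jam nut angle in rad: 0 = fully tight, against its stop; grows counter-clockwise seen from above, to 1.75 (stop). Below about 0.4 the nut jams the adjuster, which then holds against roughly 10 N at its handle; the jam is full at 0. Stays where it is left; pushing at the post takes about 3 to 8 N.
- adjuster_post (a point): Centre of the top of the adjuster's upright orange handle: 14 mm diameter, 50 mm from the axis, from 44 to 76 mm above the desk. It stands on the brass pointer arm (12 mm wide, 40 to 48 mm above the desk).
- pointer_tip (a point): Tip of the brass pointer, 72 mm from the axis, 44 mm above the desk, straight beyond the orange handle. Its -x axis is the direction in which the pointer points, y is sideways. At adjuster angle 0 its axes are those of the trimmer.
- adjuster (a joint): Adjuster angle in rad: 0 = pointer towards trimmer -x; grows counter-clockwise seen from above (towards -y); range -1.25 to 1.25. Once the nut is loose about 2 N at the handle turns it; it stays where it is left. The side stop follows, 12 mm per rad.
- red_magnet: Red disc, 26 mm diameter, 5 mm high, fixed on the board (22 mm above the desk; origin under its centre), 80 to 118 mm from the axis, to one side or the other of the pointer's start. This is the setting wanted.
- blue_magnet: Blue disc like the red one, on the pointer's other side: another setting, not wanted.
- mug: Blue mug, 80 mm diameter, 90 mm high, loose on the desk to the right. Origin under its centre.
- eraser: White and blue eraser, 22 x 50 x 12 mm, loose, lying on the trimmer's board at its far right corner. Origin under its centre.
- tape_roll: Yellow tape roll lying flat, 90 mm diameter, 20 mm high, loose on the desk to the left. Origin under its centre.
- glue_jar: White jar with orange cap, 56 mm diameter, 75 mm high, loose on the desk at the far right. Origin under its centre.

How it is judged:
On the way, in this order (a step that is already met when the one before it is completed fails the run):
1. the jam nut is loosened (at least 0.8 rad from tight) (value of joint nut above 0.8 rad), for 0.2 s.
2. with the nut loose, the pointer's line passes within 5 mm of the red magnet's centre (y of red_magnet in the frame of pointer_tip between -0.005 and 0.005 m and value of joint nut above 0.6 rad), for 0.3 s.
3. the nut is tight again (within 0.12 rad of its stop) and the pointer still on the red magnet (y of red_magnet in the frame of pointer_tip between -0.005 and 0.005 m and value of joint nut below 0.12 rad), for 0.2 s.
At the end, for the whole second after the job is handed in: The jam nut is back within 0.12 rad of its tight stop, the pointer's line passes within 5 mm of the red magnet's centre, both are at rest and released, and the mug, eraser, tape roll and glue jar are within 30 mm of where they were (all of step 3 and velocity of joint nut between -0.05 and 0.05 rad/s and velocity of joint adjuster between -0.05 and 0.05 rad/s and distance of each of mug, eraser, tape_roll, glue_jar from where it was at the start of the episode below 0.03 m); the robot touches nothing.
It fails at once if the mug, eraser, tape roll or glue jar is pushed 30 mm or more (distance of any of mug, eraser, tape_roll, glue_jar from where it was at the start of the episode above 0.03 m).
It also fails if it takes over 58 s, if anything falls off the work surface, if the arm or the gripper's body presses on something with over 40 N, if the wrist force passes 120 N, or if a joint passes its speed limit or range.

## Robot

A 6-joint arm with a two-finger parallel gripper is mounted at the origin on the work surface. World frame = base frame: x ahead of the robot, y to its left, z up, the work surface at z = 0. Lengths are in m, angles in rad, forces in N, time in s.
With the tool pointing down it reaches from about 0.2 to 0.875 m from the base axis. Payload 3.4 kg.
Tool frame: the origin (TCP) lies between the finger pads; the fingertips stand 25 mm ahead of it and the grasp point (between the pads) lies 6 mm ahead of it (r.nose_length is the z of the fingertips in the tool frame, in m); z points along the fingers, y is the line along which they close (so a half turn about z gives the same grasp; the last joint's range is limited). The gripper opens to 94 mm and grips with 3 to 60 N. Pads are 16 mm wide; open, the fingers measure 119 mm over their backs; the gripper's body (75 mm by 177 mm) begins 78 mm behind the grasp point.
Start: joints at [-1.393, 0.276, 1.505, -0, 1.361, -0.121], TCP at [0.169, -0.55, 0.23] pointing down, gripper open.
Joint ranges: [-2.89, 2.89], [-0.75, 2.08], [0.22, 2.7], [-1.18, 4.32], [0.11, 2.71], [-2.7, 2.7]. Speed limits (rad/s): [2.57, 2.57, 3.14, 3.14, 3.14, 3.14].

## Interface

Orientations are given as a unit quaternion [w, x, y, z].
In Python, from plant import r, gripper_to, inverse_kinematics, vision, models, telemetry gives the robot as it stands. Calls block until the motion is done:
- r.move_to(position, orientation): joint-space move of the TCP to a pose.
- r.move_l(position, rot=None, vel=0.15, guard=None): straight line of the TCP; rot=None keeps the orientation; vel is the mean speed in m/s. With guard (N) it stops when the force on the tool has changed by that much, and returns True; else False.
- r.movej(angles): joint-space move.
- gripper_to(opening, f_grip=None): finger opening in m; f_grip is the grip in N (None keeps the last); returns when the fingers have stopped.
- r.hold(seconds).
- inverse_kinematics(position, orientation): joint angles nearest the present ones, or None.
- vision.snapshot(name): name is "scene" or "side" or "wrist"; returns the picture (384x512x3 uint8, red, green, blue); there is no depth.
- vision.get_calibration(name): a dict with "fx", "fy", "cx", "cy" (pixels), "position" and "orientation" of the camera in the world. Camera axes: x right, y down, z forward; pixel columns grow to the right and rows downward; lengths in m; the calibration is good to about 2 mm. A picture is of the moment at which its call begins: read the wrist's pose just before it. get_calibration takes no time and is no camera call; for the wrist camera it gives the pose at the moment of the call.
A pose or a line that the arm cannot do raises r.PlanningError and nothing moves.
- r.sign_off(): hands the job in; it is judged then, once.
Trained networks look in the newest picture that a camera, given by its name, has taken for a name from the list of things; names that differ only in an ending like _2 or _b are one class to them, and where a whole thing is asked for, a point or a joint stands for the part that bears it (a point fixed in the world has none). Each returns a list of dicts, best first, with "score" (0 to 1); they miss things now and then, are a little off and sometimes report something else, mostly with a low value. They report only what shows in the picture. A call takes as long as a camera call.
- models.boxes_of(thing, camera): "at" ([x, y, z] in m, in world coordinates, good to about 4 mm: the middle of the surface that is visible of it).
- models.regions_of(thing, camera): "pixels" (384x512 bool, what is visible of it).
- models.mark_of(thing, camera): "at" ([x, y, z] in m, in world coordinates, good to about 4 mm: a listed point, or the origin of a listed thing).
Readings, each from a call of its own:
- telemetry.current_t(): time.
- telemetry.current_joints(): joint angles.
- telemetry.current_dq(): joint speeds.
- telemetry.current_joint_efforts(): joint torques, N m.
- telemetry.current_ee_pos(): TCP position.
- telemetry.current_tool_rot(): TCP orientation.
- telemetry.current_wrist_force(): force on the tool from outside, world axes, zero at the start.
- telemetry.current_torque(): the same for the moment, N m.
- telemetry.current_opening(): finger opening in m.
- telemetry.current_finger_force(): force on a finger pad.
Only numpy, scipy, OpenCV 4.12 (cv2) and the standard library are available. Lean on these libraries where they do the work, as an engineer would, in place of code of your own. Each camera call takes 0.05 s, during which the arm holds its last target. There are 200 camera calls.

## Working session

There is one attempt and no reset: what is moved stays moved. The work goes in short steps, each a Python script; the robot and the scene stay as the last script left them, time stands still between calls to the robot, and variables do not carry over. Pictures are saved under pics/ and viewed, at most 10 in all, crops included, and the job is handed in when it is done.

```bash
ls; mkdir -p pics; python3 - <<'E'
from plant import r,vision,models,telemetry as t
import cv2,numpy as np
ims=[]
for c in ("scene","side"):
    im=vision.snapshot(c); ims.append(im)
    for n in ("trimmer","axis","nut_post","adjuster_post","pointer_tip","red_magnet","blue_magnet","mug","eraser","glue_jar","tape_roll"):
        l=models.mark_of(n,c); print(c,n,[(np.round(d["at"],4).tolist(),round(d["score"],2)) for d in l[:2]])
for c,i in zip("ab",ims): cv2.imwrite(f"pics/{c}.png",cv2.resize(i[...,::-1],(800,600)))
print(t.current_t(),t.current_tool_rot())
E
```

```text
pics
scene trimmer [([0.5968, 0.0584, -0.0029], 0.9)]
scene axis [([0.599, 0.0521, 0.0211], 0.98), ([0.647, -0.3653, 0.0007], 0.62)]
scene nut_post [([0.6372, 0.0031, 0.0709], 0.58)]
scene adjuster_post [([0.5465, 0.0604, 0.0743], 0.68)]
scene pointer_tip [([0.5262, 0.0615, 0.0467], 0.62)]
scene red_magnet [([0.5238, 0.1334, 0.0209], 0.36)]
scene blue_magnet [([0.5157, -0.0091, 0.024], 0.51)]
scene mug [([0.4737, -0.4572, -0.0034], 0.73)]
scene eraser [([0.6927, -0.0834, 0.0235], 0.45), ([0.5958, 0.0538, -0.0023], 0.17)]
scene glue_jar []
scene tape_roll [([0.5502, 0.4342, -0.0021], 0.67)]
side trimmer [([0.597, 0.0561, -0.0009], 0.77)]
side axis [([0.5956, 0.0581, 0.0189], 0.8), ([0.551, 0.0607, 0.079], 0.69)]
side nut_post [([0.6368, -0.0001, 0.0713], 0.58), ([0.6515, -0.3664, 0.0029], 0.43)]
side adjuster_post [([0.5468, 0.0572, 0.0768], 0.44), ([0.5248, 0.0557, 0.0431], 0.15)]
side pointer_tip [([0.5228, 0.0555, 0.0482], 0.58)]
side red_magnet [([0.5248, 0.1342, 0.0215], 0.44)]
side blue_magnet [([0.5175, -0.0123, 0.0218], 0.6), ([0.4714, -0.4564, 0.0003], 0.39)]
side mug [([0.4741, -0.4565, 0.002], 0.72)]
side eraser [([0.695, -0.0813, 0.0182], 0.56), ([0.5182, -0.0123, 0.0209], 0.21)]
side glue_jar [([0.6504, -0.3654, 0.002], 0.75)]
side tape_roll [([0.5497, 0.434, -0.0015], 0.61)]
1.2 [3.65980922e-05 9.88861300e-01 1.48839938e-01 6.09248184e-06]
```

View pics/a.png

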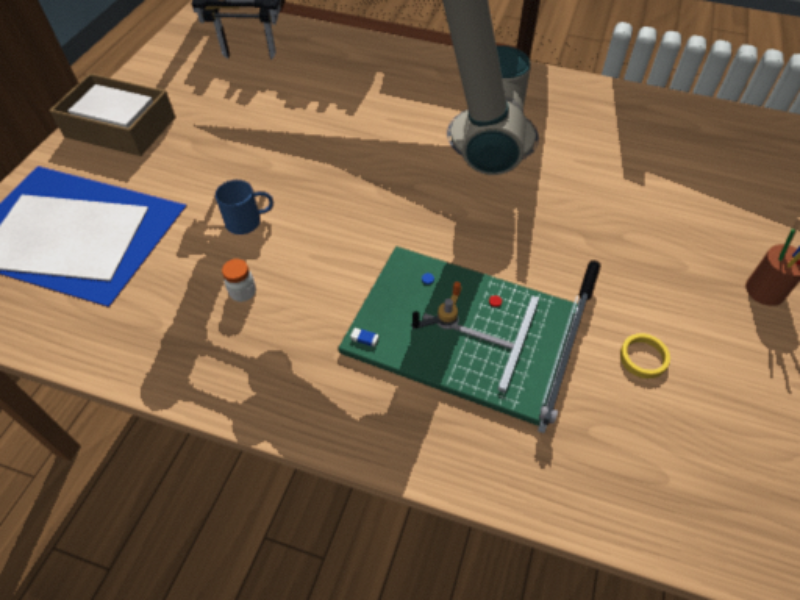

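View pics/b.png

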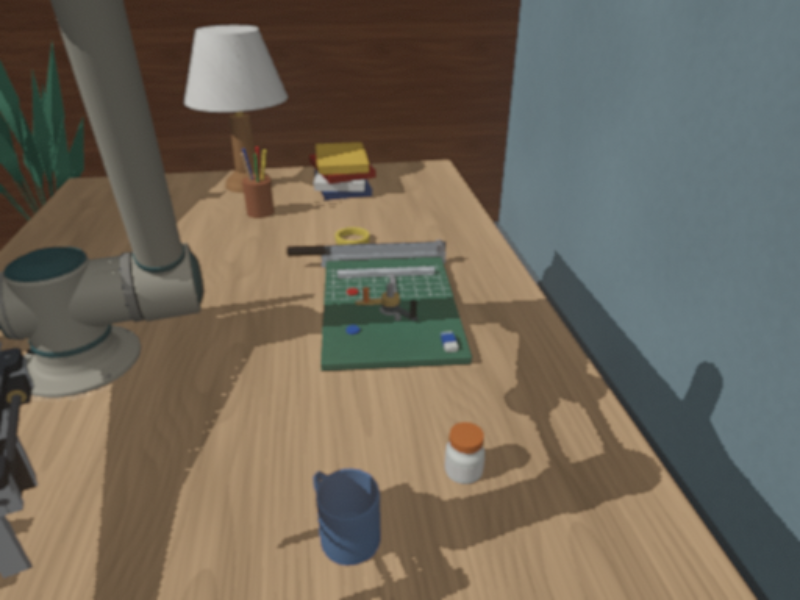

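The scene view shows the trimmer at about (460,330), with the black post at (416,318), orange post at (457,288), red magnet at (495,300) and blue magnet at (428,279). These agree with the network's points. The red magnet is on the +y side. Next is a closer look from the wrist camera.

```bash
cat > h.py <<'E'
from plant import r,gripper_to,inverse_kinematics,vision,models,telemetry as t
import cv2,numpy as np
def q(b): return [0,float(np.cos(b/2)),float(np.sin(b/2)),0]  # tool down, tool x at world bearing b
def look(cams=("wrist",),names=("axis","nut_post","adjuster_post","pointer_tip","red_magnet"),png=None):
    out={}
    for c in cams:
        im=vision.snapshot(c)
        if png: cv2.imwrite(f"pics/{png}_{c}.png",cv2.resize(im[...,::-1],(800,600)))
        for n in names:
            l=models.mark_of(n,c)
            print(c,n,[(np.round(d["at"],4).tolist(),round(d["score"],2)) for d in l[:2]])
            if l: out.setdefault(n,[]).append(np.array(l[0]["at"]))
    return out
E
python3 - <<'E'
from h import *
for b in (0,0.3,-.9,-.8,np.pi,-np.pi):
    s=inverse_kinematics([.6,.05,.1],q(b)); print(b,None if s is None else np.round(s,2))
r.move_to([.55,.05,.36],q(0)); 
look(names=("trimmer","axis","nut_post","adjuster_post","pointer_tip","red_magnet","blue_magnet","eraser"),png="w1"); print(t.current_t())
c=vision.get_calibration("wrist"); print(c)
E
```

```text
0 [-0.03  0.41  1.64 -0.    1.09  1.54]
0.3 [-0.03  0.41  1.64 -0.    1.09  1.24]
-0.9 [-0.03  0.41  1.64 -0.    1.09  2.44]
-0.8 [-0.03  0.41  1.64 -0.    1.09  2.34]
3.141592653589793 [-0.03  0.41  1.64 -0.    1.09 -1.6 ]
-3.141592653589793 [-0.03  0.41  1.64 -0.    1.09 -1.6 ]
wrist trimmer [([0.5988, 0.058, 0.004], 0.88)]
wrist axis [([0.599, 0.0541, 0.0225], 0.81)]
wrist nut_post [([0.6405, 0.0004, 0.072], 0.58)]
wrist adjuster_post [([0.5518, 0.0578, 0.0776], 0.8)]
wrist pointer_tip [([0.5239, 0.0594, 0.045], 0.64), ([0.5508, 0.0559, 0.0761], 0.47)]
wrist red_magnet [([0.5244, 0.136, 0.0212], 0.55)]
wrist blue_magnet [([0.514, -0.0116, 0.0258], 0.48)]
wrist eraser [([0.6904, -0.0785, 0.0232], 0.93), ([0.6466, -0.3651, -0.0027], 0.53)]
4.2083
{'fx': 288.9777496978088, 'fy': 288.9777496978088, 'cx': 254.3875730304371, 'cy': 195.1975078639509, 'position': array([0.62979663, 0.05005162, 0.51320778]), 'orientation': array([-0.09555562, -0.70051579,  0.70071243,  0.09564954])}
```

View pics/w1_wrist.png

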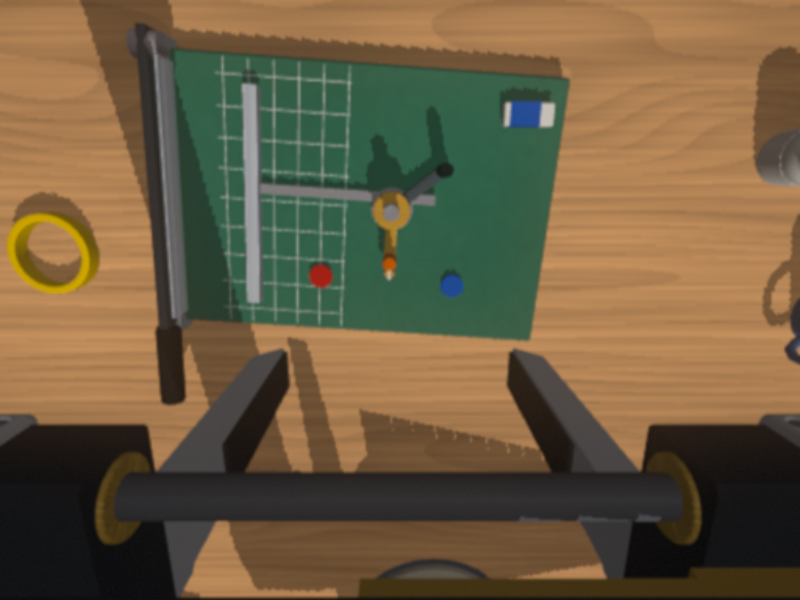

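The wrist view shows the red magnet at (320,275), hub at (391,211), pointer tip at (389,278) and black post at (445,170). The board is yawed about -0.06 rad. I'll refine these from the colours and then loosen the nut.

```bash
cat >> h.py <<'E'
from scipy.spatial.transform import Rotation as R
def px2w(u,v,z,c):
    d=R.from_quat(np.roll(c["orientation"],-1)).apply([(u-c["cx"])/c["fx"],(v-c["cy"])/c["fy"],1])
    p=np.asarray(c["position"]); return (p+d*(z-p[2])/d[2])[:2]
def colours(im,c):
    """red magnet centre, orange post, from wrist picture"""
    h=cv2.cvtColor(im,cv2.COLOR_RGB2HSV); H,S,V=[h[...,i].astype(int) for i in range(3)]
    ms={"red":(((H<4)|(H>174))&(S>190)&(V>90),.027),"orange":((H>=5)&(H<13)&(S>200)&(V>110),.076)}
    o={}
    for k,(m,z) in ms.items():
        n,l,st,ce=cv2.connectedComponentsWithStats(m.astype(np.uint8))
        for i in sorted(range(1,n),key=lambda i:-st[i,4])[:2]:
            p=px2w(*ce[i],z,c); print(k,st[i,4],np.round(ce[i],1),np.round(p,4)); o.setdefault(k,p)
    return o
E
python3 - <<'E'
from h import *
c=vision.get_calibration("wrist")
im=vision.snapshot("wrist"); colours(im,c)
f=lambda X,Y,z:print(np.round(px2w((X+.5)/1.5625-.5,(Y+.5)/1.5625-.5,z,c),4))
f(391,211,.082); f(445,170,.072); f(389,278,.044); f(320,275,.027)
f(190,320,.022);f(530,340,.022);f(175,50,.022);f(568,78,.022)
E
```

```text
red 141 [205.3 176.1] [0.5286 0.1343]
orange 2 [253.  168.5] [0.5506 0.0522]
orange 1 [246. 166.] [0.5545 0.0629]
[0.6016 0.0564]
[0.6385 0.0059]
[0.5294 0.0594]
[0.5291 0.1354]
[0.4758 0.2869]
[ 0.4516 -0.1024]
[0.7518 0.2674]
[ 0.7268 -0.1185]
```

```bash
cat >> h.py <<'E'
AX=np.array([.5995,.056]); YAW=-.063
def pose(rad,b,z,flip=0):
    return [AX[0]+rad*np.cos(b),AX[1]+rad*np.sin(b),z],q(b-flip)
def swing(rad,b0,b1,z,flip=0,vel=.08,step=.3):
    for b in np.linspace(b0,b1,int(np.ceil(abs(b1-b0)/step))+1)[1:]:
        p,o=pose(rad,b,z,flip); r.move_l(p,o,vel=vel)
        print(round(b,3),np.round(t.current_wrist_force(),1))
E
python3 - <<'E'
from h import *
b0=YAW-.9
gripper_to(.032)
p,o=pose(.065,b0,.15); r.move_to(p,o)
p[2]=.072; print("hit",r.move_l(p,vel=.1,guard=6),t.current_ee_pos())
gripper_to(.022); print(t.current_opening(),t.current_wrist_force())
swing(.065,b0,.5,.072)
p,_=pose(.065,.44,.072); r.move_l(p,vel=.05)
gripper_to(.03); p[2]=.15; r.move_l(p,vel=.2)
r.move_to([.55,.05,.36],q(0))
o=look(png="w2"); print(t.current_t())
E
```

```text
hit False [0.6372172  0.0026311  0.07272352]
0.022063215708596026 [-0.94881228 -0.05113228  0.55920783]
-0.67 [-0.2 -0.6 -0.9]
-0.378 [ 0.9 -0.6 -0. ]
-0.085 [-0.2  0.8 -0.6]
0.207 [-0.  -0.6 -0. ]
0.5 [ 0.3  0.1 -0.1]
wrist axis [([0.6015, 0.0541, 0.024], 0.6)]
wrist nut_post [([0.6631, 0.0771, 0.0696], 0.54)]
wrist adjuster_post [([0.5538, 0.0581, 0.0765], 0.67)]
wrist pointer_tip [([0.524, 0.0565, 0.043], 0.93)]
wrist red_magnet [([0.6017, 0.0568, 0.0257], 0.72), ([0.5209, 0.131, 0.0216], 0.51)]
12.1833
```

View pics/w2_wrist.png

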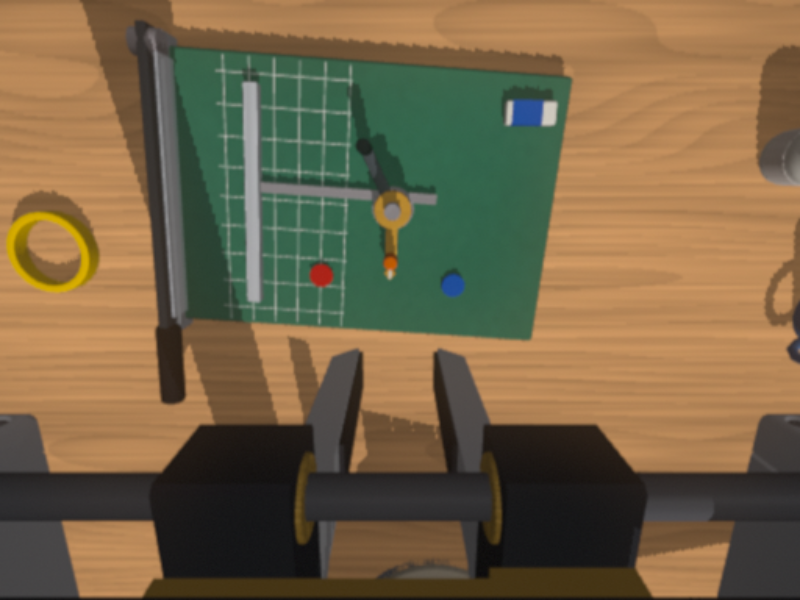

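The nut is loose: the black post is now at (364,146), bearing about 0.37, so the nut is near 1.33 rad. The orange post is unchanged at (390,263). Next I turn the adjuster.

```bash
python3 - <<'E'
from h import *
P=np.pi; b0=3.085; b1=2.314
gripper_to(.034)
p,o=pose(.05,b0,.15,P); r.move_to(p,o)
p[2]=.081; print("hit",r.move_l(p,vel=.1,guard=6))
gripper_to(.008,6); print(t.current_opening(),t.current_wrist_force())
swing(.05,b0,b1,.081,P,vel=.05,step=.2)
print(t.current_ee_pos())
gripper_to(.034)
p,_=pose(.05,b1,.15,P); r.move_l(p,vel=.2)
r.move_to([.56,.07,.25],q(0))
c=vision.get_calibration("wrist"); o=look(png="w3")
colours(vision.snapshot("wrist"),c); print(c["position"],t.current_t())
E
```

```text
hit False
0.013742557555932159 [-0.47059347 -0.75826428  3.40191721]
2.892 [-0.2  0.   2.6]
2.7 [ 0.1 -0.2  5.2]
2.507 [1.4 0.2 4.7]
2.314 [ 1.9 -0.7  3.8]
[0.56637005 0.09242612 0.08130653]
wrist axis [([0.6008, 0.0547, 0.0253], 0.88), ([0.5515, 0.1117, 0.0424], 0.72)]
wrist nut_post [([0.6607, 0.0789, 0.0726], 0.83)]
wrist adjuster_post [([0.5695, 0.094, 0.0732], 0.86), ([0.6573, 0.0789, 0.0727], 0.31)]
wrist pointer_tip [([0.5499, 0.109, 0.044], 0.81)]
wrist red_magnet [([0.5245, 0.136, 0.0223], 0.73)]
red 228 [207.1 199.6] [0.528  0.1342]
orange 1 [232. 174.] [0.5732 0.0959]
orange 1 [230. 180.] [0.5661 0.0984]
[0.63945813 0.07012685 0.40116962] 18.2167
```

View pics/w3_wrist.png

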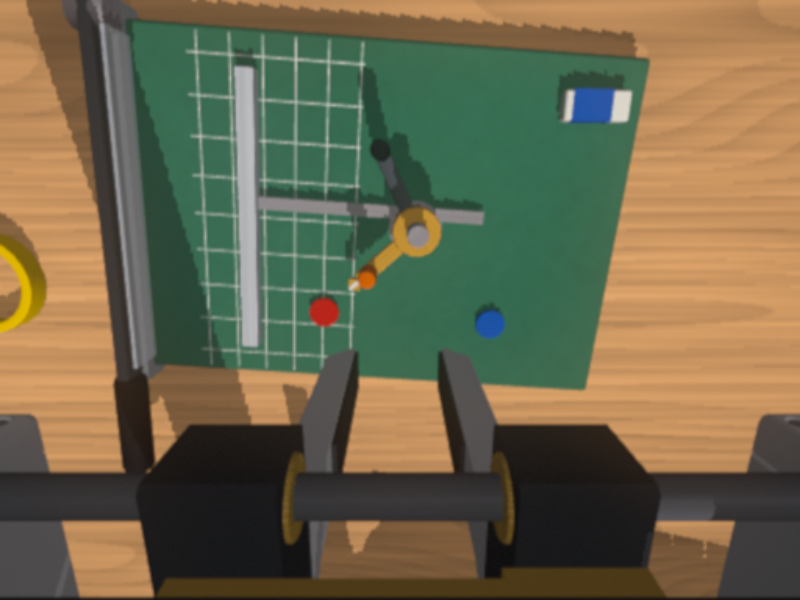

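The pointer now aims at the red magnet: hub (418,235), post (367,280), tip (354,285), red (324,312). I'll check the angles numerically.

```bash
cat >> h.py <<'E'
def lateral(a,tip,red):
    d=(tip-a)[:2]; d/=np.linalg.norm(d); e=(red-a)[:2]
    return 1000*(d[0]*e[1]-d[1]*e[0])   # mm, + = red is CCW of the pointer
E
python3 - <<'E'
from h import *
c=vision.get_calibration("wrist")
f=lambda X,Y,z:px2w((X+.5)/1.5625-.5,(Y+.5)/1.5625-.5,z,c)
a,po,tip,red=f(418,235,.082),f(367,280,.076),f(354,285,.044),f(324,312,.027)
print(a,po,tip,red,np.linalg.norm(tip-a),np.linalg.norm(po-a),np.linalg.norm(red-a)); print(lateral(a,tip,red),lateral(a,po,red),lateral(po,tip,red))
for cam in ("wrist","scene","side"):
    vision.snapshot(cam)
    g={}
    for n in ("axis","adjuster_post","pointer_tip","red_magnet"):
        l=models.mark_of(n,cam)
        if l: g[n]=np.array(l[0]["at"])
    print(cam,{k:np.round(v,3).tolist() for k,v in g.items()})
    for n in ("adjuster_post","pointer_tip"):
        if {"axis",n,"red_magnet"}<=set(g): print(n,lateral(g["axis"],g[n],g["red_magnet"]))
print(t.current_t())
E
```

```text
[0.60185223 0.05602812] [0.56803585 0.09308149] [0.55684653 0.10597901] [0.52890664 0.1343199 ] 0.06723543944819439 0.05016472792444894 0.10700776518519751
1.7865560992994176 1.103067186437344 2.5323739523022972
wrist {'axis': [0.601, 0.056, 0.026], 'adjuster_post': [0.569, 0.094, 0.078], 'pointer_tip': [0.551, 0.109, 0.044], 'red_magnet': [0.524, 0.132, 0.023]}
adjuster_post 9.442452984607366
pointer_tip 4.194068374606292
scene {'axis': [0.598, 0.055, 0.02], 'adjuster_post': [0.567, 0.096, 0.078], 'pointer_tip': [0.549, 0.114, 0.049], 'red_magnet': [0.474, -0.453, -0.002]}
adjuster_post 402.6061765312555
pointer_tip 419.74299828385307
side {'axis': [0.596, 0.058, 0.02], 'adjuster_post': [0.567, 0.095, 0.078], 'pointer_tip': [0.548, 0.108, 0.046], 'red_magnet': [0.524, 0.134, 0.022]}
adjuster_post 9.070793382707338
pointer_tip -0.9580809357955868
18.9667
```

```bash
python3 - <<'E'
from h import *
r.move_to([.52,.10,.15],q(0)); r.hold(.2)
c=vision.get_calibration("wrist"); im=vision.snapshot("wrist")
np.savez("c4.npz",im=im,**c); colours(im,c)
from scipy.spatial.transform import Rotation as R
def pr(x,y,z):
    p=R.from_quat(np.roll(c["orientation"],-1)).inv().apply(np.array([x,y,z])-c["position"]); return p[0]/p[2]*c["fx"]+c["cx"],p[1]/p[2]*c["fy"]+c["cy"]
u,v=pr(.565,.095,.05); u0,v0=int(u)-100,max(0,int(v)-75); print(u0,v0)
cv2.imwrite("pics/w4.png",cv2.resize(im[v0:v0+150,u0:u0+200,::-1],None,fx=4,fy=4,interpolation=cv2.INTER_CUBIC)); print(t.current_t())
E
```

```text
red 443 [219.7 192.4] [0.5283 0.1345]
orange 1 [259. 153.] [0.5734 0.0962]
orange 1 [256. 155.] [0.5719 0.0986]
159 83
19.7417
```

View pics/w4.png

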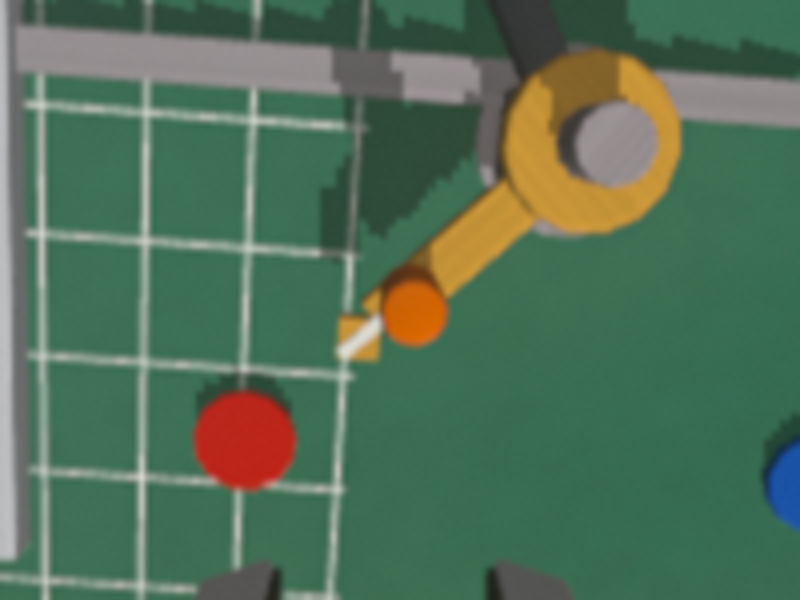

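The crop is sharp: stud (617,143), post top (415,312), white pointer tip (342,354), red centre (245,440).

```bash
python3 - <<'E'
from h import *
c=dict(np.load("c4.npz"))
f=lambda X,Y,z:px2w((X+.5)/4-.5+159,(Y+.5)/4-.5+83,z,c)
a,po,tip,red=f(617,143,.082),f(415,312,.076),f(342,354,.048),f(245,440,.027)
for p in (po,tip,red): print(p,np.linalg.norm(p-a),np.arctan2(*(p-a)[::-1]))
print(a,lateral(a,tip,red),lateral(a,po,red),lateral(po,tip,red))
w=f(380,321,.048); print("white line",lateral(w,tip,red))
E
```

```text
[0.56737199 0.09352155] 0.049584439747814346 2.2876454875584
[0.55370295 0.10917573] 0.07036653405671277 2.287927147881298
[0.52810164 0.134328  ] 0.10618548515287554 2.313968176475304
[0.59994959 0.05614085] 2.7648667381801952 2.7947647258072736 2.740819288047803
white line 2.7662543071838295
```

```bash
cat >> h.py <<'E'
A=np.array([.59995,.05614]); RED=np.array([.5281,.1343])
def post_check(im,c):
    h=cv2.cvtColor(im,cv2.COLOR_RGB2HSV); m=cv2.inRange(h,(9,225,150),(16,255,255))
    n,l,st,ce=cv2.connectedComponentsWithStats(m); i=1+np.argmax(st[1:,4])
    p=px2w(*ce[i],.076,c); b=np.arctan2(*(p-A)[::-1])
    print("post",st[i,4],np.round(ce[i],1),np.round(p,4),"rad",round(np.linalg.norm(p-A),4),"bearing",round(b,4),"lateral mm",round(lateral(A,p,RED),2))
def view(png):
    r.move_to([.52,.10,.15],q(0)); r.hold(.2)
    c=vision.get_calibration("wrist"); im=vision.snapshot("wrist"); post_check(im,c)
    cv2.imwrite(f"pics/{png}.png",cv2.resize(im[83:233,159:359,::-1],None,fx=4,fy=4,interpolation=cv2.INTER_CUBIC)); print(t.current_t())
E
python3 - <<'E'
from h import *
d=dict(np.load("c4.npz")); im=d.pop("im"); post_check(im,d)
P=np.pi; b1=2.314+.031
p,o=pose(.05,b1,.15,P); r.move_to(p,o)
p[2]=.081; print("hit",r.move_l(p,vel=.1,guard=6))
gripper_to(.008,6); r.hold(.3); print(t.current_opening(),t.current_wrist_force(),t.current_ee_pos())
gripper_to(.034)
p[2]=.15; r.move_l(p,vel=.2)
view("w5")
E
```

```text
post 175 [262.  160.4] [0.5676 0.0938] rad 0.0497 bearing 2.2803 lateral mm 3.59
hit False
0.013586510601701204 [0.90968227 2.71427308 5.16823127] [0.56506044 0.09212603 0.08153383]
post 152 [263.1 159.7] [0.5659 0.0932] rad 0.0504 bearing 2.3132 lateral mm 0.1
24.1417
```

The pointer is on target within about 1 mm. Next I tighten the nut.

```bash
python3 - <<'E'
from h import *
p,o=pose(.065,.39,.15); r.move_to(p,o)
p[2]=.072; print("hit",r.move_l(p,vel=.1,guard=6))
gripper_to(.022)
swing(.065,.39,-.80,.072)
p,o=pose(.065,-1.10,.072); print("stop",r.move_l(p,o,vel=.04,guard=20),t.current_wrist_force())
e=t.current_ee_pos(); print(e,"bearing",np.arctan2(e[1]-A[1],e[0]-A[0]))
r.hold(.3)
b=np.arctan2(e[1]-AX[1],e[0]-AX[0])+.06
p,o=pose(.065,b,.072); r.move_l(p,o,vel=.05)
print(t.current_wrist_force(),t.current_finger_force())
p[2]=.15; r.move_l(p,vel=.2)
view("w6"); look(names=("nut_post","axis"))
E
```

```text
hit False
0.093 [-0.3 -0.3 -0.3]
-0.205 [-0.5  0.7  1.3]
-0.502 [-0.   0.2  0.1]
-0.8 [ 0.2 -0.   0.3]
stop False [ 4.84274842  3.97211876 -3.51097769]
[ 6.31404938e-01 -3.35411440e-04  7.20670619e-02] bearing -1.062619951840633
[-0.23273648  0.45317015 -0.96032319] 0.0
post 172 [262.7 159.5] [0.5667 0.093 ] rad 0.0496 bearing 2.3056 lateral mm 0.91
30.7333
wrist nut_post [([0.6372, 0.0004, 0.0728], 0.61)]
wrist axis [([0.6022, 0.0558, 0.0241], 0.83)]
```

View pics/w6.png

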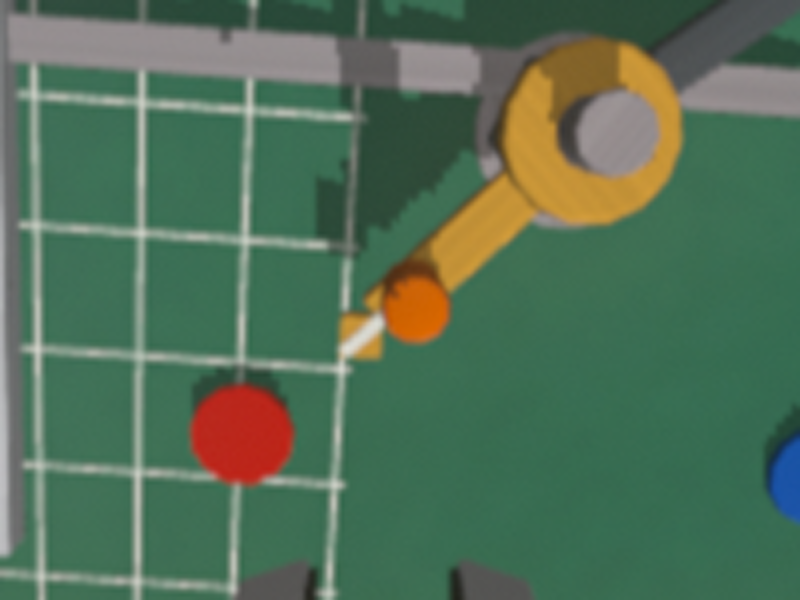

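The stud is at (617,132), the tip at (344,350) and red at (242,435). I'll check the line, then push the nut harder to confirm it is against its stop.

```bash
python3 - <<'E'
from h import *
c=vision.get_calibration("wrist")
f=lambda X,Y,z:px2w((X+.5)/4-.5+159,(Y+.5)/4-.5+83,z,c)
a,po,tip,red=f(617,132,.082),f(416,308,.076),f(344,350,.048),f(242,435,.027)
print(a,po,tip,red,lateral(a,tip,red),lateral(a,po,red),lateral(po,tip,red))
p,o=pose(.065,-.95,.15); r.move_to(p,o)
p[2]=.072; print("hit",r.move_l(p,vel=.1,guard=6))
for b in (-1.0,-1.05,-1.1,-1.15,-1.2,-1.25):
    p,o=pose(.065,b,.072); s=r.move_l(p,o,vel=.04,guard=22); r.hold(.1)
    F=t.current_wrist_force(); e=t.current_ee_pos(); print(b,s,np.round(F,1),"tcp bearing",np.arctan2(e[1]-A[1],e[0]-A[0]))
    if s or np.linalg.norm(F[:2])>20: break
b=np.arctan2(e[1]-AX[1],e[0]-AX[0])+.06
p,o=pose(.065,b,.072); r.move_l(p,o,vel=.05)
print(t.current_wrist_force(),t.current_opening())
p[2]=.15; r.move_l(p,vel=.2)
r.move_to([.56,.07,.25],q(0)); r.hold(.2)
c=vision.get_calibration("wrist"); im=vision.snapshot("wrist"); post_check(im,c)
cv2.imwrite("pics/w7.png",cv2.resize(im[...,::-1],(800,600)));print(c["position"],t.current_t())
E
```

```text
[0.5995396  0.05667014] [0.56610323 0.09334456] [0.55249201 0.10858911] [0.52731265 0.13471984] 1.1118192517073842 0.7895197268479315 1.378753406955511
hit False
-1.0 False [ 1.3 -0.4  0.6] tcp bearing -1.0014782060893248
-1.05 False [-0.6 -0.6 -0.3] tcp bearing -1.0552274189537438
-1.1 False [ 4.2  3.9 -3.5] tcp bearing -1.0622485674850888
-1.15 False [ 9.7  9.5 -6.5] tcp bearing -1.0658732948439957
-1.2 False [10.2 10.1 -6.6] tcp bearing -1.1138079944038481
-1.25 False [ 8.9 10.3 -6.3] tcp bearing -1.1619913168768674
[ 5.4795333   3.57819957 -3.0567787 ] 0.022004183784153683
post 77 [234.6 179.8] [0.5672 0.0927] rad 0.0491 bearing 2.3014 lateral mm 1.35
[0.64003778 0.06971618 0.40194407] 36.7667
```

View pics/w7.png

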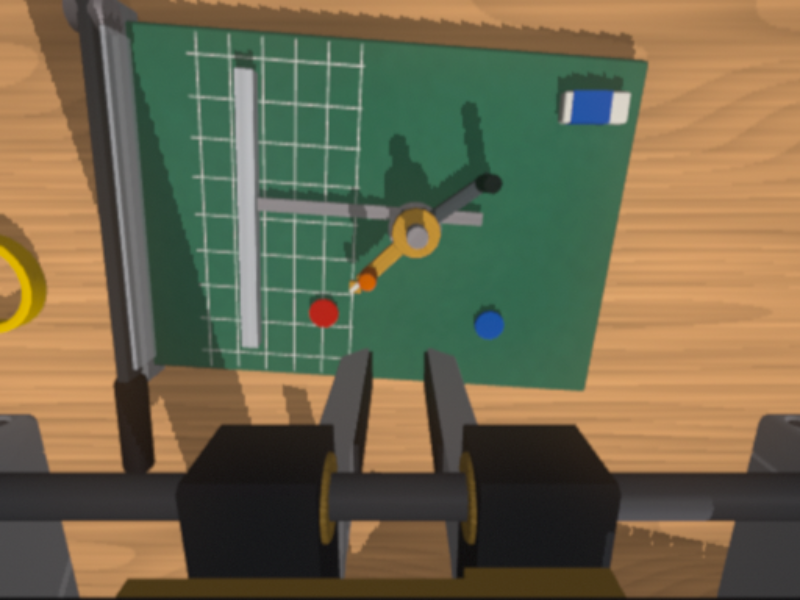

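The second push met firm resistance at the same bearing as the first (-1.062), so the nut is at its stop. The pointer is about 1 mm off, and the eraser and tape roll haven't moved. I'll do one last numeric check of the nut bearing and hand in.

```bash
python3 - <<'E'
from h import *
c=vision.get_calibration("wrist")
f=lambda X,Y,z:px2w((X+.5)/1.5625-.5,(Y+.5)/1.5625-.5,z,c)
a,n=f(418,237,.082),f(487,183,.072)
b=np.arctan2(*(n-a)[::-1]); print(a,n,np.linalg.norm(n-a),"nut",b-YAW+.9)
if abs(b-YAW+.9)<.1: print(r.sign_off(),t.current_t())
E
```

```text
[0.60054884 0.05551699] [0.63724038 0.0067849 ] 0.0610007056212772 nut 0.037573247324197756
the job is handed in; nothing more can be done
the job is handed in; nothing more can be done
```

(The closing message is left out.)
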